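# Level the autosampler shelf with a spirit level

### The arm

A 6-joint arm with a two-finger parallel gripper is mounted at the origin on the work surface. World frame = base frame: x ahead of the robot, y to its left, z up, the work surface at z = 0. Lengths are in m, angles in rad, forces in N, time in s.
With the tool pointing down it reaches from about 0.275 to 1 m from the base axis. Payload 8.4 kg.
Tool frame: the origin (TCP) lies midway between the tips of the shut fingers; the grasp point (between the pads) lies 19 mm behind it; z points along the fingers, y is the line along which they close (so a half turn about z gives the same grasp; the last joint's range is limited). The gripper opens to 85 mm and grips with 20 to 120 N. Pads are 22 mm wide; open, the fingers measure 114 mm over their backs; the gripper's body (76 mm by 85 mm) begins 54 mm behind the grasp point. The pads swing forward as they close: fully open they stand 13 mm farther back than shut.
Start: joints at [1.133, 0.353, 1.633, -0, 1.155, -0.002], TCP at [0.264, 0.567, 0.231] pointing down, gripper open.
Joint ranges: [-2.63, 2.63], [-0.92, 2.1], [0.06, 2.66], [-1.3, 4.44], [0, 2.69], [-3.02, 3.02]. Speed limits (rad/s): [2.22, 2.22, 2.79, 3.14, 3.14, 3.14].

### API

Orientations are given as a unit quaternion [x, y, z, w].
In Python, from rig import r, optics, workorder gives the robot as it stands.
- The arm moves only by the shell command python3 -m crank 'ROWS' [FORCE]. ROWS is JSON, a list of rows, each an object of numbers: "x", "y", "z": the shift along the tool's x, y, z as a fraction of full scale; "rx", "ry", "rz": the turn, a rotation vector about the tool's x, y, z as a fraction of full scale; "gripper": the finger opening in mm, from 0 to 85.4. A call has 1 to 10 rows; each row shifts and turns the commanded pose from where the row before left it, along the tool's axes as they then stand; what a row does not reach is not made up. Full scale, the value 1, is 0.03 m for a shift and 4 degrees for a turn. A row lasts 1/8 s, in which the tool goes at most 62.5 mm and 10.7 degrees, less where a joint would pass 70% of its speed; a pose out of reach is approached as far as the arm can. A call with a number of a shift or a turn outside -1 to 1 is refused whole. A call with a gripper value outside its range is refused whole. The fingers move at their own pace and stop on an object; FORCE is the grip in N (left out, the last holds). Time passes only in rows, so rows that do not move let the fingers close. It gives the time, the measured TCP pose, the force, the opening and the grip force at its end, in the units of the state.
- r.read_state(): the state, without advancing time (a new reading comes with each control period).
- optics.read_camera(name): name is "side" or "top"; returns (picture, depth): 420x560x3 uint8, red, green, blue; 420x560 float32, m along the optical axis (not along the pixel's ray), 0 where there is no reading.
- optics.get_calibration(name): a dict with "intrinsics" (3x3 intrinsics, pixels), "position" and "attitude" of the camera in the world. Camera axes: x right, y down, z forward; pixel columns grow to the right and rows downward; lengths in m; the calibration is good to about 2 mm. A picture is of the moment at which its call begins. get_calibration takes no time and is no camera call.
- workorder.close_job(): hands the job in; it is judged then, once.
The state is a dict: "time": time; "joints": joint angles; "qd": joint speeds; "joint_efforts": joint torques, N m; "ee_pos": TCP position; "orientation": TCP orientation; "ft_force": force on the tool from outside, world axes, zero at the start; "ft_torque": the same for the moment, N m; "gripper_width": opening from 0.0 (shut) to 1.0 (fully open); "finger_force": force on a finger pad.
Only numpy, scipy, OpenCV 4.12 (cv2) and the standard library are available. Lean on these libraries where they do the work, as an engineer would, in place of code of your own. Each camera call takes 0.05 s, during which the arm holds its last target. There are 200 camera calls.

### The job

Stand the blue spirit level by its handle flat on the white shelf, inside the yellow corner marks and lengthways along the shelf, and let go of it so that its bubble runs off to one side. Then turn the shelf's red levelling foot until the bubble rests between the two black lines, leaving the bottles and racks around it alone. Finally push down on the level's handle firmly, with about 10 N, the bubble still between the lines, and finish while still pressing: do not let go at the end.

Things in the scene. Friction and masses are not known exactly. Their poses are not given: they have to be found in the camera images.
- level_grip (a point): Loose spirit level, 0.25 kg: blue base 112 x 52 x 14 mm (x along, y across, z up), upright aluminium handle 44 x 16 mm (x by y), its top 54 mm above the underside. Point: on the handle's axis, 38 mm above the underside, 10 mm from the base's middle towards -y (the vial lies to +y). Starts flat on the bench. Fingertips must stay 17 mm above the underside.
- vial_mid (a point): Middle of the level's green vial window (68 x 16 mm, on the blue base beside the handle), half-way between its two black lines; 24 mm from the handle's axis towards the level's +y, 15 mm above the underside. Each line's inner edge is 10.75 mm from it along the level's x.
- bubble_mid (a point): Centre of the white bubble (14 mm long along the level's x, 11 mm wide) in the vial window.
- bubble (a joint): Place of the bubble along the level's x, in m from the middle between the lines, positive towards its +x end. Within 0.0037 either way it is wholly between the lines. It runs to the higher end, 1.1 mm per 0.001 rad of slope, at most 26 mm, and settles in about 1 s.
- spot (a point): Centre of the level's place on the white shelf's top face (yellow corner marks frame 126 x 72 mm). x: along the shelf towards the levelling foot, z: up. Shelf: 310 x 170 x 18 mm, top 52 mm above the bench, resting on a cross bar under its middle, at first 0.008 to 0.020 rad down towards the foot; things do not slide on it. A grey vial drum, 80 mm across, 46 mm tall, stands 111 mm towards -x.
- foot_grip (a point): Point on the vertical axis of the levelling foot's red round knob (40 mm across, from 14 to 50 mm above the shelf's face), 32 mm above the shelf's face. The knob stands 120 mm from the spot along the shelf's +x.
- foot (a joint): Angle of the red levelling foot in rad, growing clockwise seen from above, range -0.6 to 4.2, at first 0 to 0.5. Clockwise raises the foot end of the shelf: 0.008 rad of slope, 8.8 mm of bubble, per rad. Takes about 0.13 N m, stays where it is left. The angle that levels the shelf differs each time, between 1.5 and 2.5.
- amber_bottle: Amber glass bottle, 66 mm across, 140 mm tall, origin under its centre; leave it alone.
- red_jar: Small amber jar with a red cap, 54 mm across, 70 mm tall, origin under its centre; leave it alone.
- vial_rack: Pale rack block of sample vials, 75 x 120 mm, 46 mm tall, origin under its centre; leave it alone.
Things that resemble listed ones, but are neither listed nor needed, are in the scene too. Leave any purple or turquoise look-alike of the part that bears level_grip alone.

How it is judged:
By the outcome, as a careful person would: the job done as asked, in the order asked, and still so for the second after the job is handed in, while the arm keeps its last pose, push and grip.
It also fails if it takes over 67 s, if anything falls off the work surface, if the arm or the gripper's body presses on something with over 40 N, if the wrist force passes 120 N, or if a joint passes its speed limit or range.

## Working session

There is one attempt and no reset: what is moved stays moved. The work goes in short steps, Python scripts to look and compute and a shell command to move; the robot and the scene stay as the last step left them, time stands still between calls to the robot, and variables do not carry over. Pictures are saved under pics/ and viewed, at most 10 in all, crops included, and the job is handed in when it is done.

```bash
mkdir -p pics; ls; cat > h.py <<'E'
import numpy as np,cv2
from rig import r,optics,workorder
from scipy.spatial.transform import Rotation as R
def cam(n):
    c=optics.get_calibration(n);K=np.array(c["intrinsics"]);p=np.array(c["position"]);a=np.array(c["attitude"])
    Rm=a if a.shape==(3,3) else R.from_quat(a).as_matrix()
    return K,p,Rm
def ray(n,u,v):
    K,p,Rm=cam(n);return p,Rm@np.linalg.inv(K)@np.array([u,v,1.])
def onz(n,u,v,z):
    p,d=ray(n,u,v);return p+d*(z-p[2])/d[2]
def dep(n,u,v,D):
    p,d=ray(n,u,v);return p+d*D[int(v),int(u)]
def tri(n1,a,n2,b):
    p,d=ray(n1,*a);q,e=ray(n2,*b);d/=np.linalg.norm(d);e/=np.linalg.norm(e)
    s=np.linalg.lstsq(np.c_[d,-e],q-p,rcond=None)[0];A=p+d*s[0];B=q+e*s[1];return (A+B)/2,np.linalg.norm(A-B)
def proj(n,P):
    K,p,Rm=cam(n);q=K@(Rm.T@(np.array(P)-p));return q[:2]/q[2]
def shot(n,f=None):
    im,D=optics.read_camera(n)
    if f: cv2.imwrite(f"pics/{f}.png",im[:,:,::-1])
    return im,D
E
python3 - <<'E'
from h import *
for n in("top","side"):
    im,D=shot(n,n+"0");np.savez(n+"0.npz",im=im,D=D)
    K,p,Rm=cam(n);print(n,K[0,0],K[1,1],p,Rm.round(3).tolist(),(D>0).mean())
print(optics.get_calibration("top"));print(r.read_state())
E
```

```text
pics
top 542.0709872370674 542.0709872370674 [0.19334948 0.02224239 1.6998145 ] [[0.018, -0.987, 0.158], [-1.0, -0.016, 0.014], [-0.011, -0.158, -0.987]] 0.995875850340136
side 381.55154592666935 381.55154592666935 [ 0.36115183 -0.80661406  0.88440867] [[0.993, -0.07, 0.092], [-0.115, -0.67, 0.733], [0.01, -0.739, -0.674]] 0.9962457482993198
{'intrinsics': array([[542.07098724,   0.        , 282.14080291],
       [  0.        , 542.07098724, 218.55061608],
       [  0.        ,   0.        ,   1.        ]]), 'position': array([0.19334948, 0.02224239, 1.6998145 ]), 'attitude': array([ 0.71088579, -0.69880441,  0.05152014, -0.06049351])}
{'time': 0.1, 'joints': array([ 1.13260129e+00,  3.53556484e-01,  1.63401952e+00,  4.56845683e-06,
        1.15522409e+00, -2.40955546e-03]), 'qd': array([ 0.0004905 , -0.00213822, -0.00250554,  0.00111017, -0.00085324,
        0.00133743]), 'joint_efforts': array([-3.48996446e-04, -6.06360912e+01, -3.42817891e+01,  2.63415998e-06,
        3.92327594e-03, -2.04024667e-05]), 'ee_pos': array([0.26365665, 0.56621329, 0.23066798]), 'orientation': array([ 2.16173533e-01,  9.76354771e-01, -5.88671108e-04, -1.33966151e-04]), 'ft_force': array([-0.6065622 ,  0.25320509, -0.42374532]), 'ft_torque': array([-0.00901346,  0.010304  ,  0.00503911]), 'finger_force': 0.0, 'gripper_width': 0.9999992761233936}
```

View pics/top0.png

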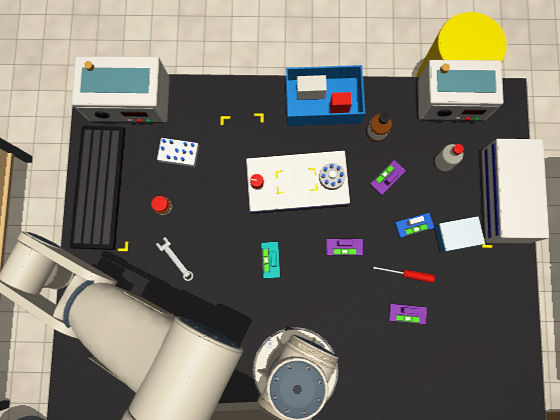

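View pics/side0.png

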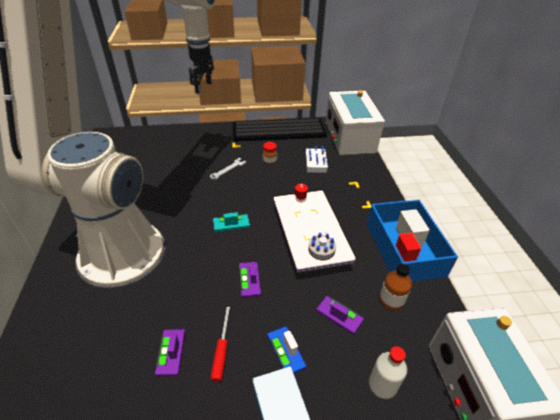

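The top picture shows the shelf at (298,181), its knob at (256,181), the yellow marks around (296,181) and the drum at (332,176). Five things look like the level:
- Blue at (415,224).
- Purple at (388,177), (345,247) and (408,314).
- Turquoise at (270,260).

Only the one at (415,224) in the top view, (287,348) in the side view, is blue with an aluminium handle, so that is the one meant. I'll confirm it in an enlarged crop.

```bash
python3 - <<'E'
from h import *
t=np.load("top0.npz");s=np.load("side0.npz")
def crop(im,u,v,w,h,W,H): return cv2.resize(im[v:v+h,u:u+w],(W,H),interpolation=cv2.INTER_CUBIC)
a=crop(t['im'],385,200,60,45,400,300);b=crop(s['im'],255,318,60,45,400,300)
c=crop(t['im'],238,140,120,90,400,300);d=crop(s['im'],265,178,100,100,400,300)
cv2.imwrite("pics/crop1.png",np.vstack([np.hstack([a,b]),np.hstack([c,d])])[:,:,::-1])
E
```

```text
(no output)
```

View pics/crop1.png

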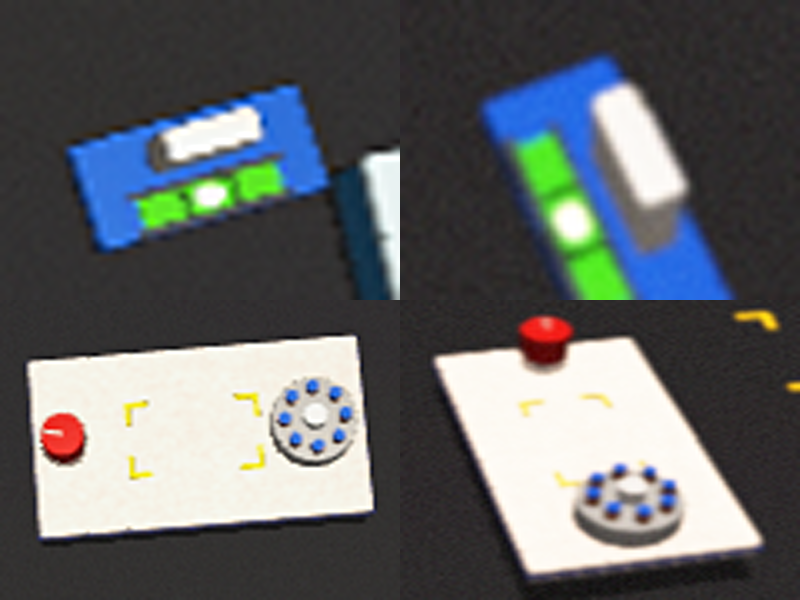

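The crop confirms it: a blue base, an aluminium handle with its top at about top (417,220), and a green vial on the robot's side. The shelf carries the red knob, the yellow marks and the grey drum. Next I'll measure all of these.

```bash
cat > m.py <<'E'
from h import *
def hsv(im): return cv2.cvtColor(im,cv2.COLOR_RGB2HSV).astype(int)
def inbox(m,b):
    o=np.zeros_like(m);o[b[1]:b[3],b[0]:b[2]]=m[b[1]:b[3],b[0]:b[2]];return o
def cen(m):
    ys,xs=np.nonzero(m);return np.array([xs.mean(),ys.mean()]),len(xs)
E
python3 - <<'E'
from m import *
I={n:np.load(n+"0.npz") for n in("top","side")}
box=dict(lev=dict(top=(390,205,436,242),side=(262,322,306,372)),shelf=dict(top=(270,160,322,200),side=(288,200,330,245)),knob=dict(top=(247,170,267,192),side=(290,180,312,202)))
res={}
for n in I:
    im,D=I[n]['im'],I[n]['D'];h=hsv(im);H,S,V=h[...,0],h[...,1],h[...,2]
    blue=inbox((H>100)&(H<125)&(S>120)&(V>100),box['lev'][n])
    white=inbox((S<50)&(V>205),box['lev'][n]); green=inbox((H>40)&(H<75)&(S>120)&(V>110),box['lev'][n])
    k,l,st,ce=cv2.connectedComponentsWithStats(white.astype(np.uint8))
    print(n,"white comps",[(st[i].tolist(),ce[i].round(1).tolist()) for i in range(1,k)])
    gc,_=cen(green);print(" green",gc,dep(n,*gc.round(),D))
    hull=np.argwhere(blue|green)[:,::-1].astype(np.float32);mr=cv2.minAreaRect(hull)
    print(" base rect",mr)
    c4=cv2.boxPoints(mr); w=np.array([onz(n,u,v,.014) for u,v in c4]); print(" corners",w[:,:2].round(4).tolist(),"mid",w.mean(0).round(4),"sides",np.linalg.norm(w[1]-w[0]),np.linalg.norm(w[2]-w[1]))
    ye=inbox((H>18)&(H<35)&(S>110)&(V>140),box['shelf'][n]);k,l,st,ce=cv2.connectedComponentsWithStats(ye.astype(np.uint8))
    print(" yellow",[(st[i].tolist(),ce[i].round(1).tolist()) for i in range(1,k)])
    mr=cv2.minAreaRect(np.argwhere(ye)[:,::-1].astype(np.float32));print(" yrect",mr)
    w=np.array([onz(n,u,v,.052) for u,v in cv2.boxPoints(mr)]);print(w.mean(0),w.round(4).tolist())
    red=inbox(((H<8)|(H>172))&(S>150)&(V>90),box['knob'][n]);c,k=cen(red);print(" red",c,k,dep(n,*c.round(),D))
E
```

```text
top white comps [([410, 216, 14, 8, 68], [416.6, 219.4]), ([415, 228, 4, 3, 11], [416.4, 228.9])]
 green [415.97590361 228.74698795] [ 0.43504647 -0.37129378  0.02365947]
 base rect ((414.188720703125, 224.660400390625), (16.483266830444336, 35.988460540771484), 74.05460357666016)
 corners [[0.4586, -0.3071], [0.4918, -0.4162], [0.4416, -0.4291], [0.4087, -0.3205]] mid [ 0.4502 -0.3682  0.014 ] sides 0.11402542262741058 0.05178909250221342
 yellow [([308, 168, 8, 7, 20], [312.4, 169.8]), ([275, 170, 7, 8, 17], [277.4, 172.2]), ([310, 184, 7, 7, 18], [313.9, 188.2]), ([277, 187, 7, 7, 16], [278.6, 191.2])]
 yrect ((295.6793518066406, 180.15171813964844), (22.837507247924805, 39.86183166503906), 85.2363510131836)
[0.5785441  0.00565843 0.052     ] [[0.6085, 0.0711, 0.052], [0.621, -0.0528, 0.052], [0.5485, -0.0593, 0.052], [0.5361, 0.0637, 0.052]]
 red [256.52845528 180.18699187] 123 [0.56528702 0.12295089 0.10251012]
side white comps [([284, 331, 13, 18, 118], [290.1, 339.3]), ([278, 349, 5, 5, 18], [280.3, 350.8]), ([276, 367, 16, 5, 47], [285.3, 369.7])]
 green [280.54421769 351.5170068 ] [ 0.43891425 -0.37618925  0.01568449]
 base rect ((286.0000305175781, 350.0000305175781), (47.404640197753906, 22.360679626464844), 63.43495178222656)
 corners [[0.4068, -0.3244], [0.4598, -0.3027], [0.4936, -0.416], [0.4442, -0.4338]] mid [ 0.4511 -0.3692  0.014 ] sides 0.05731665146752933 0.11825539809187019
 yellow [([311, 210, 6, 3, 7], [313.9, 210.4]), ([295, 212, 3, 4, 6], [296.0, 213.2]), ([304, 236, 5, 4, 7], [305.6, 238.1])]
 yrect ((307.2074279785156, 224.80569458007812), (28.3491153717041, 21.08011245727539), 82.40535736083984)
[0.56938322 0.00443047 0.052     ] [[0.5403, 0.0621, 0.052], [0.6091, 0.068, 0.052], [0.5959, -0.054, 0.052], [0.5323, -0.0584, 0.052]]
 red [301.0173913 188.6      ] 115 [0.56627442 0.11612816 0.10080241]
```

```bash
python3 - <<'E'
from m import *
print("handle top",tri("top",(416.6,219.4),"side",(290.1,339.3)))
print("vial",tri("top",(415.98,228.75),"side",(280.5,351.5)))
for a,b in [((277.4,172.2),(313.9,210.4)),((278.6,191.2),(296,213.2)),((313.9,188.2),(305.6,238.1))]: print("mark",tri("top",a,"side",b))
print("knob",tri("top",(256.5,180.2),"side",(301.0,188.6)))
for p in [(416.6,219.4)]: print("handle@54",onz("top",*p,.054),onz("side",290.1,339.3,.054))
T=np.load("top0.npz");D=T['D']
# shelf plane from depth
pts=[]
for u in range(252,345,3):
  for v in range(160,208,3):
    p=dep("top",u,v,D)
    if .04<p[2]<.064: pts.append(p)
pts=np.array(pts);A=np.c_[pts[:,:2],np.ones(len(pts))];c=np.linalg.lstsq(A,pts[:,2],rcond=None)[0];print("plane",c,len(pts),"z@spot",c@[.575,.0055,1],"rms",np.std(pts[:,2]-A@c))
S=np.load("side0.npz")['D']
for n,DD,(u,v) in [("top",D,(417,219)),("side",S,(290,338)),("top",D,(400,222)),("top",D,(256,180))]: print(dep(n,u,v,DD))
E
```

```text
handle top (array([ 0.4605733 , -0.36667469,  0.05377825]), np.float64(0.00021687925751843811))
vial (array([ 0.4377228, -0.3736717,  0.0132592]), np.float64(0.000767498399328208))
mark (array([0.60231551, 0.0630467 , 0.05284472]), np.float64(0.0008558713957830553))
mark (array([0.5430079 , 0.05817888, 0.05077003]), np.float64(0.000526035814138056))
mark (array([ 0.55419311, -0.05130536,  0.05103237]), np.float64(0.0005506868793200967))
knob (array([0.56729665, 0.12492627, 0.09485079]), np.float64(0.0016974565157279037))
handle@54 [ 0.46042763 -0.36662446  0.054     ] [ 0.46065574 -0.36677774  0.054     ]
plane [ 0.00274659 -0.00894559  0.05010238] 409 z@spot 0.05163246635359241 rms 0.004082815845632237
[ 0.46235191 -0.36883607  0.04993861]
[ 0.46080689 -0.36396057  0.05482439]
[ 0.45780663 -0.32394772  0.01400969]
[0.56519892 0.12596116 0.10268869]
```

```bash
cat > go.py <<'E'
from h import *
import sys
# go.py x y z yawdeg(tool y axis, mod 180): prints row units
x,y,z,yaw=map(float,sys.argv[1:5])
s=r.read_state();M=R.from_quat(s["orientation"]).as_matrix();p=np.array(s["ee_pos"])
d=M.T@(np.array([x,y,z])-p)/.03
a=np.degrees(np.arctan2(M[1,1],M[0,1]));e=(yaw-a+90)%180-90
print("t",round(float(s["time"]),2),"tcp",p.round(4),"yaw",round(a,2),"tilt",(M[:,2]).round(4),"j6",round(float(s["joints"][5]),2))
print("shift units",d.round(3),"rz units",round(-e/4,3),"F",np.round(s["ft_force"],1),"w",round(float(s["gripper_width"])*85.4,1),"ff",round(float(s["finger_force"]),1))
E
python3 - <<'E'
from m import *
D=np.load("top0.npz")['D']
for u in(434,437,440,443,450,460): print(u,[dep("top",u,v,D).round(3).tolist() for v in(222,235)])
E
python3 -m crank '[{"rz":1},{"rz":1},{"rz":1},{"rz":1},{"rz":1},{"rz":1},{"rz":1},{"rz":1},{"rz":1},{"rz":1}]'; python3 -m crank '[{"rz":1},{"rz":1}]'; python3 go.py 0.4603 -0.3663 0.18 16.8
```

```text
434 [[0.462, -0.434, -0.001], [0.421, -0.434, -0.004]]
437 [[0.462, -0.443, 0.002], [0.42, -0.441, 0.004]]
440 [[0.461, -0.451, 0.008], [0.416, -0.441, 0.038]]
443 [[0.46, -0.459, 0.012], [0.412, -0.443, 0.063]]
450 [[0.453, -0.466, 0.061], [0.413, -0.465, 0.061]]
460 [[0.452, -0.495, 0.068], [0.414, -0.496, 0.06]]
t 0.1 tcp [0.2637 0.5662 0.2307] yaw 65.03 tilt [-5.0e-04 -1.1e-03 -1.0e+00] j6 -0.0
shift units [-19.063 -25.41    1.719] rz units 12.058 F [-0.6  0.3 -0.4] w 85.4 ff 0.0$[0]: bad value
$[0]: bad value
```

```bash
python3 -m crank '[{"x":0.0,"y":0.0,"z":0.0,"rx":0.0,"ry":0.0,"rz":1.0,"gripper":85.0}]'; python3 -m crank '[{"x":0,"y":0,"z":0,"rx":0,"ry":0,"rz":1,"gripper":85}]';python3 -m crank '[{"rz":1.0,"gripper":85}]'; python3 -m crank '[{"rz":0.99}]';python3 go.py 0.4603 -0.3663 0.18 16.8
```

```text
time: 0.22
ee_pos: [0.2637, 0.5663, 0.2308]
orientation: [0.251, 0.968, -0.0, -0.0]
ft_force: [0.1, 0.4, 0.2]
gripper_width: 0.992
finger_force: 0.0
time: 0.35
ee_pos: [0.2637, 0.5663, 0.2308]
orientation: [0.285, 0.959, -0.0, -0.0]
ft_force: [-0.2, 0.3, -0.3]
gripper_width: 0.994
finger_force: 0.0
t 0.35 tcp [0.2637 0.5663 0.2308] yaw 56.9 tilt [-4.e-04 -8.e-04 -1.e+00] j6 0.14
shift units [-22.466 -22.462   1.717] rz units 10.025 F [-0.2  0.3 -0.3] w 84.9 ff 0.0$[0]: bad value
$[0]: bad value
```

```bash
python3 -m crank '[{"x":0,"y":0,"z":0,"rx":0,"ry":0,"rz":1,"gripper":85},{"x":0,"y":0,"z":0,"rx":0,"ry":0,"rz":1,"gripper":85},{"x":0,"y":0,"z":0,"rx":0,"ry":0,"rz":1,"gripper":85},{"x":0,"y":0,"z":0,"rx":0,"ry":0,"rz":1,"gripper":85},{"x":0,"y":0,"z":0,"rx":0,"ry":0,"rz":1,"gripper":85},{"x":0,"y":0,"z":0,"rx":0,"ry":0,"rz":1,"gripper":85},{"x":0,"y":0,"z":0,"rx":0,"ry":0,"rz":1,"gripper":85},{"x":0,"y":0,"z":0,"rx":0,"ry":0,"rz":1,"gripper":85},{"x":0,"y":0,"z":0,"rx":0,"ry":0,"rz":1,"gripper":85},{"x":0,"y":0,"z":0,"rx":0,"ry":0,"rz":1,"gripper":85}]' >/dev/null;python3 go.py 0.4603 -0.3663 0.18 16.8
```

```text
t 1.6 tcp [0.2637 0.5663 0.2309] yaw 16.9 tilt [-3.e-04 -7.e-04 -1.e+00] j6 0.84
shift units [-31.649  -2.766   1.715] rz units 0.025 F [ 0.   0.2 -0.4] w 85.1 ff 0.0
```

```bash
python3 -m crank '[{"x":-1,"y":-0.09,"z":0,"rx":0,"ry":0,"rz":0,"gripper":85},{"x":-1,"y":-0.09,"z":0,"rx":0,"ry":0,"rz":0,"gripper":85},{"x":-1,"y":-0.09,"z":0,"rx":0,"ry":0,"rz":0,"gripper":85},{"x":-1,"y":-0.09,"z":0,"rx":0,"ry":0,"rz":0,"gripper":85},{"x":-1,"y":-0.09,"z":0,"rx":0,"ry":0,"rz":0,"gripper":85},{"x":-1,"y":-0.09,"z":0,"rx":0,"ry":0,"rz":0,"gripper":85},{"x":-1,"y":-0.09,"z":0,"rx":0,"ry":0,"rz":0,"gripper":85},{"x":-1,"y":-0.09,"z":0,"rx":0,"ry":0,"rz":0,"gripper":85},{"x":-1,"y":-0.09,"z":0,"rx":0,"ry":0,"rz":0,"gripper":85},{"x":-1,"y":-0.09,"z":0,"rx":0,"ry":0,"rz":0,"gripper":85}]' >/dev/null;python3 go.py 0.4603 -0.3663 0.18 16.8
python3 -m crank '[{"x":-1,"y":-0.09,"z":0,"rx":0,"ry":0,"rz":0,"gripper":85},{"x":-1,"y":-0.09,"z":0,"rx":0,"ry":0,"rz":0,"gripper":85},{"x":-1,"y":-0.09,"z":0,"rx":0,"ry":0,"rz":0,"gripper":85},{"x":-1,"y":-0.09,"z":0,"rx":0,"ry":0,"rz":0,"gripper":85},{"x":-1,"y":-0.09,"z":0,"rx":0,"ry":0,"rz":0,"gripper":85},{"x":-1,"y":-0.09,"z":0,"rx":0,"ry":0,"rz":0,"gripper":85},{"x":-1,"y":-0.09,"z":0,"rx":0,"ry":0,"rz":0,"gripper":85},{"x":-1,"y":-0.09,"z":0,"rx":0,"ry":0,"rz":0,"gripper":85},{"x":-1,"y":-0.09,"z":0,"rx":0,"ry":0,"rz":0,"gripper":85},{"x":-1,"y":-0.09,"z":0,"rx":0,"ry":0,"rz":0,"gripper":85}]' >/dev/null;python3 -m crank '[{"x":-1,"y":-0.09,"z":0,"rx":0,"ry":0,"rz":0,"gripper":85},{"x":-1,"y":-0.09,"z":0,"rx":0,"ry":0,"rz":0,"gripper":85},{"x":-1,"y":-0.09,"z":0,"rx":0,"ry":0,"rz":0,"gripper":85},{"x":-1,"y":-0.09,"z":0,"rx":0,"ry":0,"rz":0,"gripper":85},{"x":-1,"y":-0.09,"z":0,"rx":0,"ry":0,"rz":0,"gripper":85},{"x":-1,"y":-0.09,"z":0,"rx":0,"ry":0,"rz":0,"gripper":85},{"x":-1,"y":-0.09,"z":0,"rx":0,"ry":0,"rz":0,"gripper":60},{"x":-1,"y":-0.09,"z":0,"rx":0,"ry":0,"rz":0,"gripper":60},{"x":-1,"y":-0.09,"z":0,"rx":0,"ry":0,"rz":0,"gripper":60},{"x":-1,"y":-0.09,"z":0,"rx":0,"ry":0,"rz":0,"gripper":60}]' >/dev/null;python3 go.py 0.4603 -0.3663 0.1 16.8
```

```text
t 2.85 tcp [0.3258 0.2707 0.2311] yaw 17.04 tilt [-2.e-04 -3.e-04 -1.e+00] j6 0.39
shift units [-21.616  -1.935   1.708] rz units 0.059 F [0.7 0.7 0.4] w 85.2 ff 0.0
t 5.35 tcp [ 0.4499 -0.3185  0.2309] yaw 17.02 tilt [-5.e-04  5.e-04 -1.e+00] j6 -0.92
shift units [-1.627 -0.133  4.364] rz units 0.056 F [ 0.3 -0.1  0.2] w 59.9 ff 0.0
```

```bash
python3 -m crank '[{"x":-0.81,"y":-0.07,"z":0.8,"rx":0,"ry":0,"rz":0.05,"gripper":60},{"x":-0.81,"y":-0.07,"z":0.8,"rx":0,"ry":0,"rz":0,"gripper":60},{"x":0,"y":0,"z":0.9,"rx":0,"ry":0,"rz":0,"gripper":60},{"x":0,"y":0,"z":0.9,"rx":0,"ry":0,"rz":0,"gripper":60},{"x":0,"y":0,"z":0.6,"rx":0,"ry":0,"rz":0,"gripper":60},{"x":0,"y":0,"z":0,"rx":0,"ry":0,"rz":0,"gripper":60}]';python3 go.py 0.4603 -0.3663 0.021 16.8
python3 - <<'E'
from m import *
im,D=shot("side");cv2.imwrite("pics/pre.png",cv2.resize(im[280:400,220:380],(800,600),interpolation=cv2.INTER_CUBIC)[:,:,::-1])
E
```

```text
time: 6.1
ee_pos: [0.4594, -0.3647, 0.11]
orientation: [0.596, 0.803, 0.0, -0.001]
ft_force: [-0.8, -0.1, 0.7]
gripper_width: 0.702
finger_force: 0.0
t 6.1 tcp [ 0.4594 -0.3647  0.11  ] yaw 16.83 tilt [-0.0021  0.0017 -1.    ] j6 -0.97
shift units [-0.065  0.02   2.967] rz units 0.008 F [-0.8 -0.1  0.7] w 60.0 ff 0.0
```

View pics/pre.png

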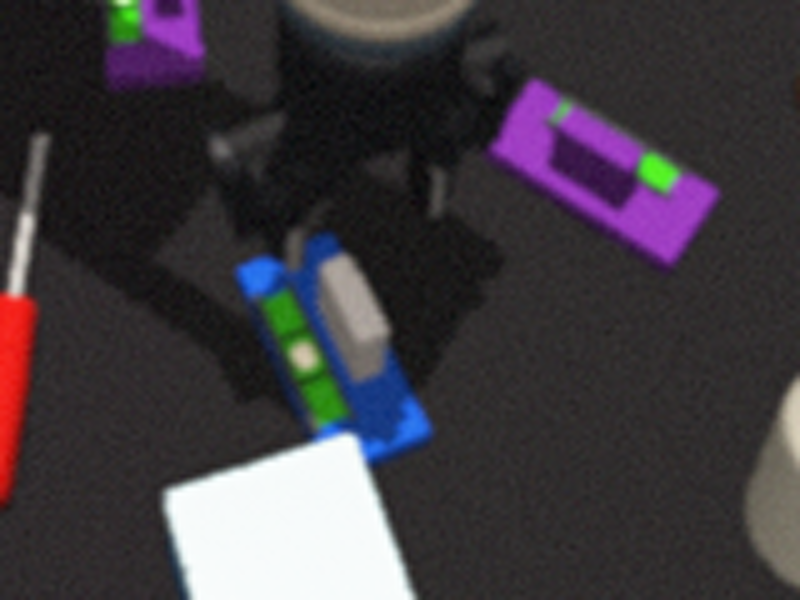

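The open fingers straddle the handle (handle at (355,315) in the crop, fingers at about (295,245) and (435,190)). I'll descend and grip.

```bash
python3 -m crank '[{"x":-0.06,"y":0.02,"z":0.9,"rx":0,"ry":0,"rz":0,"gripper":60},{"x":0,"y":0,"z":0.9,"rx":0,"ry":0,"rz":0,"gripper":60},{"x":0,"y":0,"z":0.8,"rx":0,"ry":0,"rz":0,"gripper":60},{"x":0,"y":0,"z":0.35,"rx":0,"ry":0,"rz":0,"gripper":60},{"x":0,"y":0,"z":0,"rx":0,"ry":0,"rz":0,"gripper":5},{"x":0,"y":0,"z":0,"rx":0,"ry":0,"rz":0,"gripper":5},{"x":0,"y":0,"z":0,"rx":0,"ry":0,"rz":0,"gripper":5},{"x":0,"y":0,"z":0,"rx":0,"ry":0,"rz":0,"gripper":5},{"x":0,"y":0,"z":0,"rx":0,"ry":0,"rz":0,"gripper":5},{"x":0,"y":0,"z":0,"rx":0,"ry":0,"rz":0,"gripper":5}]' 60;python3 go.py 0.4603 -0.3663 0.021 16.8
```

```text
time: 7.4
ee_pos: [0.4619, -0.3675, 0.024]
orientation: [0.596, 0.803, -0.0, 0.001]
ft_force: [-1.0, 0.7, 6.4]
gripper_width: 0.179
finger_force: 59.7
t 7.4 tcp [ 0.4619 -0.3675  0.024 ] yaw 16.83 tilt [ 0.0016 -0.0012 -1.    ] j6 -0.97
shift units [ 0.055 -0.04   0.101] rz units 0.007 F [-1.   0.7  6.4] w 15.3 ff 59.7
```

```bash
python3 -m crank '[{"x":0,"y":0,"z":-0.3,"rx":0,"ry":0,"rz":0,"gripper":5},{"x":0,"y":0,"z":-0.7,"rx":0,"ry":0,"rz":0,"gripper":5},{"x":0,"y":0,"z":-1,"rx":0,"ry":0,"rz":0.7,"gripper":5},{"x":0,"y":0,"z":-1,"rx":0,"ry":0,"rz":0.7,"gripper":5},{"x":0,"y":0,"z":-1,"rx":0,"ry":0,"rz":0.7,"gripper":5},{"x":0,"y":0,"z":-1,"rx":0,"ry":0,"rz":0.66,"gripper":5},{"x":0,"y":0,"z":-0.2,"rx":0,"ry":0,"rz":0,"gripper":5},{"x":0,"y":0,"z":0,"rx":0,"ry":0,"rz":0,"gripper":5}]';python3 go.py 0.588 0.005 0.17 5.8
```

```text
time: 8.4
ee_pos: [0.461, -0.3668, 0.1786]
orientation: [0.67, 0.742, -0.0, 0.0]
ft_force: [0.0, 0.4, -3.2]
gripper_width: 0.173
finger_force: 58.8
t 8.4 tcp [ 0.461  -0.3668  0.1786] yaw 5.85 tilt [ 0. -0. -1.] j6 -0.78
shift units [11.897  5.474  0.286] rz units 0.011 F [ 0.   0.4 -3.2] w 14.8 ff 58.8
```

```bash
python3 -m crank '[{"x":0.5,"y":0.25,"z":0,"rx":0,"ry":0,"rz":0,"gripper":5},{"x":0.9,"y":0.42,"z":0,"rx":0,"ry":0,"rz":0,"gripper":5},{"x":0.9,"y":0.42,"z":0,"rx":0,"ry":0,"rz":0,"gripper":5},{"x":0.9,"y":0.42,"z":0,"rx":0,"ry":0,"rz":0,"gripper":5},{"x":0.9,"y":0.42,"z":0,"rx":0,"ry":0,"rz":0,"gripper":5},{"x":0.9,"y":0.42,"z":0,"rx":0,"ry":0,"rz":0,"gripper":5},{"x":0.9,"y":0.42,"z":0,"rx":0,"ry":0,"rz":0,"gripper":5},{"x":0.9,"y":0.42,"z":0,"rx":0,"ry":0,"rz":0,"gripper":5},{"x":0.9,"y":0.42,"z":0,"rx":0,"ry":0,"rz":0,"gripper":5},{"x":0.9,"y":0.42,"z":0,"rx":0,"ry":0,"rz":0,"gripper":5}]' >/dev/null; python3 -m crank '[{"x":0.9,"y":0.42,"z":0,"rx":0,"ry":0,"rz":0,"gripper":5},{"x":0.9,"y":0.42,"z":0,"rx":0,"ry":0,"rz":0,"gripper":5},{"x":0.9,"y":0.42,"z":0.3,"rx":0,"ry":0,"rz":0,"gripper":5},{"x":0.6,"y":0.2,"z":0.6,"rx":0,"ry":0,"rz":0,"gripper":5},{"x":0,"y":0,"z":0.5,"rx":0,"ry":0,"rz":0,"gripper":5},{"x":0,"y":0,"z":0.5,"rx":0,"ry":0,"rz":0,"gripper":5},{"x":0,"y":0,"z":0,"rx":0,"ry":0,"rz":0,"gripper":5}]';python3 go.py 0.588 0.005 0.076 5.8
python3 - <<'E'
from m import *
a,D=shot("side");b,D=shot("top")
c=lambda i,u,v:cv2.resize(i[v:v+100,u:u+134],(400,300),interpolation=cv2.INTER_CUBIC)
f=np.hstack([c(a,245,160),c(b,230,130)])
cv2.imwrite("pics/place.png",f[:,:,::-1])
E
```

```text
time: 10.52
ee_pos: [0.5876, 0.0041, 0.12]
orientation: [0.671, 0.742, -0.001, -0.001]
ft_force: [0.7, -1.1, -1.9]
gripper_width: 0.175
finger_force: 58.6
t 10.53 tcp [0.5876 0.0041 0.12  ] yaw 5.75 tilt [-3.3e-03 -2.0e-04 -1.0e+00] j6 -0.1
shift units [0.028 0.02  1.466] rz units -0.013 F [ 0.7 -1.1 -1.9] w 15.0 ff 58.6
```

View pics/place.png

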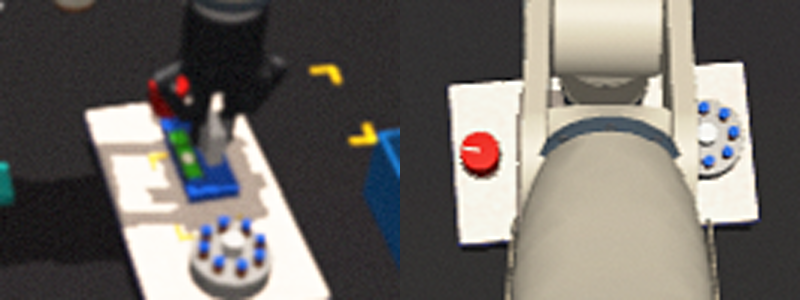

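The level is held over the marks (side crop (205,165)) and is clear of the drum and knob. I'll lower it.

```bash
python3 -m crank '[{"x":0.03,"y":0.02,"z":0.6,"rx":0,"ry":0,"rz":0,"gripper":5},{"x":0,"y":0,"z":0.5,"rx":0,"ry":0,"rz":0,"gripper":5},{"x":0,"y":0,"z":0.2,"rx":0,"ry":0,"rz":0,"gripper":5},{"x":0,"y":0,"z":0.05,"rx":0,"ry":0,"rz":0,"gripper":5},{"x":0,"y":0,"z":0,"rx":0,"ry":0,"rz":0,"gripper":5}]'; python3 -m crank '[{"x":0,"y":0,"z":0.05,"rx":0,"ry":0,"rz":0,"gripper":5},{"x":0,"y":0,"z":0,"rx":0,"ry":0,"rz":0,"gripper":5}]';python3 go.py 0.588 0.005 0.076 5.8
```

```text
time: 11.25
ee_pos: [0.5897, 0.0058, 0.0814]
orientation: [0.67, 0.742, 0.0, 0.0]
ft_force: [0.3, 1.1, -2.1]
gripper_width: 0.175
finger_force: 58.7
time: 11.5
ee_pos: [0.5897, 0.0058, 0.08]
orientation: [0.67, 0.742, 0.0, 0.0]
ft_force: [-0.2, 0.1, -3.1]
gripper_width: 0.178
finger_force: 58.7
t 11.5 tcp [0.5897 0.0058 0.08  ] yaw 5.79 tilt [ 3.e-04 -0.e+00 -1.e+00] j6 -0.09
shift units [-0.021 -0.058  0.132] rz units -0.003 F [-0.2  0.1 -3.1] w 15.2 ff 58.7
```

```bash
python3 -m crank '[{"x":-0.02,"y":-0.05,"z":0.05,"rx":0,"ry":0,"rz":0,"gripper":5},{"x":0,"y":0,"z":0.05,"rx":0,"ry":0,"rz":0,"gripper":5},{"x":0,"y":0,"z":0,"rx":0,"ry":0,"rz":0,"gripper":5}]'; python3 -m crank '[{"x":0,"y":0,"z":0.04,"rx":0,"ry":0,"rz":0,"gripper":5},{"x":0,"y":0,"z":0,"rx":0,"ry":0,"rz":0,"gripper":5}]';python3 go.py 0.588 0.005 0.076 5.8
```

```text
time: 11.88
ee_pos: [0.588, 0.0051, 0.0767]
orientation: [0.671, 0.742, -0.0, -0.0]
ft_force: [-0.5, -0.4, -2.5]
gripper_width: 0.18
finger_force: 58.7
time: 12.12
ee_pos: [0.5883, 0.0052, 0.0761]
orientation: [0.67, 0.742, 0.0, 0.0]
ft_force: [-2.9, 0.3, 3.3]
gripper_width: 0.175
finger_force: 59.8
t 12.12 tcp [0.5883 0.0052 0.0761] yaw 5.79 tilt [ 3.e-04  1.e-04 -1.e+00] j6 -0.09
shift units [-0.004 -0.011  0.003] rz units -0.003 F [-2.9  0.3  3.3] w 15.0 ff 59.8
```

```bash
python3 -m crank '[{"x":0,"y":0,"z":0,"rx":0,"ry":0,"rz":0,"gripper":50},{"x":0,"y":0,"z":0,"rx":0,"ry":0,"rz":0,"gripper":50},{"x":0,"y":0,"z":0,"rx":0,"ry":0,"rz":0,"gripper":50},{"x":0,"y":0,"z":0,"rx":0,"ry":0,"rz":0,"gripper":50},{"x":0,"y":0,"z":-0.3,"rx":0,"ry":0,"rz":0,"gripper":50},{"x":0,"y":0,"z":-0.7,"rx":0,"ry":0,"rz":0,"gripper":60},{"x":0,"y":0,"z":-1,"rx":0,"ry":0,"rz":0,"gripper":60},{"x":0,"y":0,"z":-1,"rx":0,"ry":0,"rz":0,"gripper":60},{"x":0.5,"y":0,"z":-0.5,"rx":0,"ry":0,"rz":0,"gripper":60}]';python3 go.py 0.5665 0.125 0.17 5.8
```

```text
time: 13.25
ee_pos: [0.5875, 0.0199, 0.1828]
orientation: [0.671, 0.741, 0.001, 0.001]
ft_force: [0.4, -0.6, 0.5]
gripper_width: 0.701
finger_force: 0.0
t 13.25 tcp [0.5875 0.0199 0.1828] yaw 5.72 tilt [ 0.0028  0.     -1.    ] j6 -0.07
shift units [ 3.555 -0.349  0.423] rz units -0.021 F [ 0.4 -0.6  0.5] w 59.9 ff 0.0
```

```bash
python3 -m crank '[{"x":0.9,"y":-0.09,"z":0,"rx":0,"ry":0,"rz":0,"gripper":60},{"x":0.9,"y":-0.09,"z":0,"rx":0,"ry":0,"rz":0,"gripper":60},{"x":0.9,"y":-0.09,"z":0,"rx":0,"ry":0,"rz":0,"gripper":60},{"x":0.85,"y":-0.08,"z":0.4,"rx":0,"ry":0,"rz":0,"gripper":60},{"x":0,"y":0,"z":0,"rx":0,"ry":0,"rz":0,"gripper":60}]' >/dev/null;python3 go.py 0.5662 0.1252 0.068 5.8
python3 - <<'E'
from m import *
a,D=shot("side");b,E=shot("top");np.savez("p1.npz",a=a,D=D,b=b,E=E)
c=lambda i,u,v:cv2.resize(i[v:v+75,u:u+100],(400,300),interpolation=cv2.INTER_CUBIC)
cv2.imwrite("pics/placed.png",np.hstack([c(a,265,180),c(b,245,140)])[:,:,::-1])
E
```

```text
t 13.88 tcp [0.564  0.1268 0.1676] yaw 5.93 tilt [-2.2e-03 -1.0e-04 -1.0e+00] j6 0.11
shift units [-0.062  0.075  3.32 ] rz units 0.032 F [-0.2 -1.  -0.3] w 60.1 ff 0.0
```

View pics/placed.png

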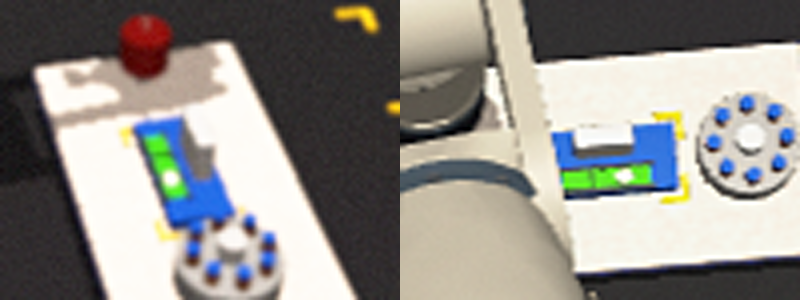

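The level stands inside the marks, lengthways, with the bubble at the drum end (side crop (170,180)). I'll write a bubble reader and then go down on the knob.

```bash
cat > bub.py <<'E'
from m import *
def bub(im,n="side",c=(0.5648,0.0067),ang=95.8,z=.067,verbose=False):
    ex=np.array([np.cos(np.radians(ang)),np.sin(np.radians(ang))]);ey=np.array([-ex[1],ex[0]])
    s=np.arange(-45,45.5,.5);t=np.arange(-10,10.5,.5)
    uv=np.array([[proj(n,[*(np.array(c)+a*.001*ex+b*.001*ey),z]) for a in s] for b in t]).astype(np.float32)
    g=cv2.remap(im,uv[...,0],uv[...,1],cv2.INTER_LINEAR).astype(float)
    gr=(g[...,1]-g[...,2])  # green minus blue: positive in vial green
    tc=(np.clip(gr,0,None).sum(1)*t).sum()/np.clip(gr,0,None).sum()
    rows=np.abs(t-tc)<=3.2
    Rr,G,B=(g[rows].mean(0)[:,i] for i in range(3))
    v=(G>0.45*G.max())&((G-B>25)|(Rr>.6*Rr.max())) ;e=s[v]
    w=np.clip(Rr-(np.percentile(Rr,20)+.35*(Rr.max()-np.percentile(Rr,20))),0,None);w[(s<e[0])|(s>e[-1])]=0
    b=(w*s).sum()/w.sum()
    if verbose:
        for a,x,y,q in zip(s[::4],Rr[::4],G[::4],B[::4]): print(a,int(x),int(y),int(q))
    mid=(e[0]+e[-1])/2
    print(n,"tc",round(tc,1),"vial ends",e[0],e[-1],"len",e[-1]-e[0],"mid",mid,"bubble",round(b-mid,2))
E
python3 - <<'E'
from bub import *
d=np.load("p1.npz");bub(d['a'],verbose=True)
bub(np.load("side0.npz")['im'],c=(0.4368,-0.3723),ang=106.8,z=.015)
bub(np.load("top0.npz")['im'],n="top",c=(0.4368,-0.3723),ang=106.8,z=.015)
E
python3 -m crank '[{"x":-0.06,"y":0.07,"z":0.9,"rx":0,"ry":0,"rz":0,"gripper":60},{"x":0,"y":0,"z":0.9,"rx":0,"ry":0,"rz":0,"gripper":60},{"x":0,"y":0,"z":0.9,"rx":0,"ry":0,"rz":0,"gripper":60},{"x":0,"y":0,"z":0.5,"rx":0,"ry":0,"rz":0,"gripper":60},{"x":0,"y":0,"z":0,"rx":0,"ry":0,"rz":0,"gripper":60}]';python3 go.py 0.5662 0.1252 0.068 5.8
```

```text
time: 14.6
ee_pos: [0.5673, 0.1228, 0.072]
orientation: [0.671, 0.742, -0.001, -0.0]
ft_force: [0.5, 0.1, -0.4]
gripper_width: 0.705
finger_force: 0.0
t 14.6 tcp [0.5673 0.1228 0.072 ] yaw 5.76 tilt [-1.6e-03 -4.0e-04 -1.0e+00] j6 0.11
shift units [ 0.084 -0.028  0.132] rz units -0.011 F [ 0.5  0.1 -0.4] w 60.2 ff 0.0Traceback (most recent call last):
  File "<stdin>", line 2, in <module>
  File "bub.py", line 5, in bub
    uv=np.array([[proj(n,[*(np.array(c)+a*.001*ex+b*.001*ey),z]) for a in s] for b in t]).astype(np.float32)
                  ~~~~^^^^^^^^^^^^^^^^^^^^^^^^^^^^^^^^^^^^^^^^^^
  File "h.py", line 18, in proj
    K,p,Rm=cam(n);q=K@(Rm.T@(np.array(P)-p));return q[:2]/q[2]
           ~~~^^^
  File "h.py", line 5, in cam
    c=optics.get_calibration(n);K=np.array(c["intrinsics"]);p=np.array(c["position"]);a=np.array(c["attitude"])
ValueError: time passes only in moves, steps and waits
```

```bash
sed -i 's/^def cam/import functools\n@functools.cache\ndef cam/' h.py; python3 - <<'E'
from bub import *
d=np.load("p1.npz");bub(d['a'],verbose=True)
bub(np.load("side0.npz")['im'],c=(0.4368,-0.3723),ang=106.8,z=.015)
bub(np.load("top0.npz")['im'],n="top",c=(0.4368,-0.3723),ang=106.8,z=.015)
E
python3 -m crank '[{"x":0.08,"y":-0.03,"z":0.13,"rx":0,"ry":0,"rz":0,"gripper":60},{"x":0,"y":0,"z":0,"rx":0,"ry":0,"rz":0,"gripper":25},{"x":0,"y":0,"z":0,"rx":0,"ry":0,"rz":0,"gripper":25},{"x":0,"y":0,"z":0,"rx":0,"ry":0,"rz":0,"gripper":25},{"x":0,"y":0,"z":0,"rx":0,"ry":0,"rz":0,"gripper":25}]' 50;python3 go.py 0.5662 0.1252 0.068 5.8
```

```text
-45.0 36 109 233
-43.0 37 114 228
-41.0 40 124 219
-39.0 48 150 189
-37.0 55 176 154
-35.0 65 204 109
-33.0 75 231 68
-31.0 84 236 57
-29.0 95 240 53
-27.0 126 242 87
-25.0 166 244 133
-23.0 202 247 177
-21.0 235 250 217
-19.0 251 252 239
-17.0 252 253 243
-15.0 252 253 242
-13.0 247 251 228
-11.0 234 248 206
-9.0 191 244 155
-7.0 150 241 107
-5.0 116 239 72
-3.0 89 238 42
-1.0 83 238 36
1.0 83 237 35
3.0 81 231 35
5.0 75 223 34
7.0 69 212 33
9.0 64 197 30
11.0 60 188 28
13.0 69 207 31
15.0 78 228 34
17.0 81 235 35
19.0 82 238 34
21.0 82 238 36
23.0 81 237 43
25.0 80 235 57
27.0 77 229 92
29.0 74 221 129
31.0 64 193 166
33.0 53 162 202
35.0 44 138 221
37.0 37 120 229
39.0 35 109 234
41.0 42 110 233
43.0 51 113 232
45.0 83 130 232
side tc 1.2 vial ends -36.5 31.0 len 67.5 mid -2.75 bubble -13.56
side tc -0.5 vial ends -45.0 33.0 len 78.0 mid -6.0 bubble 0.07
top tc 0.3 vial ends -35.5 33.0 len 68.5 mid -1.25 bubble -0.14
time: 15.22
ee_pos: [0.5676, 0.126, 0.0696]
orientation: [0.67, 0.742, 0.001, 0.001]
ft_force: [1.0, 2.2, 6.4]
gripper_width: 0.454
finger_force: 50.1
t 15.22 tcp [0.5676 0.126  0.0696] yaw 5.8 tilt [ 2.3e-03  7.0e-04 -1.0e+00] j6 0.11
shift units [-0.022 -0.049  0.052] rz units -0.001 F [1.  2.2 6.4] w 38.8 ff 50.1
```

Knob gripped at 38.8 mm wide. The bubble is about 14–15 mm to -x, so it needs about 1.6 rad clockwise (+rz). I'll turn 20 rows (1.4 rad) and then measure.

```bash
python3 -m crank '[{"x":0,"y":0,"z":-0.02,"rx":0,"ry":0,"rz":1,"gripper":25},{"x":0,"y":0,"z":0,"rx":0,"ry":0,"rz":1,"gripper":25},{"x":0,"y":0,"z":0,"rx":0,"ry":0,"rz":1,"gripper":25},{"x":0,"y":0,"z":0,"rx":0,"ry":0,"rz":1,"gripper":25},{"x":0,"y":0,"z":-0.02,"rx":0,"ry":0,"rz":1,"gripper":25},{"x":0,"y":0,"z":0,"rx":0,"ry":0,"rz":1,"gripper":25},{"x":0,"y":0,"z":0,"rx":0,"ry":0,"rz":1,"gripper":25},{"x":0,"y":0,"z":0,"rx":0,"ry":0,"rz":1,"gripper":25},{"x":0,"y":0,"z":0,"rx":0,"ry":0,"rz":1,"gripper":25},{"x":0,"y":0,"z":0,"rx":0,"ry":0,"rz":1,"gripper":25}]'; python3 -m crank '[{"x":0,"y":0,"z":-0.02,"rx":0,"ry":0,"rz":1,"gripper":25},{"x":0,"y":0,"z":0,"rx":0,"ry":0,"rz":1,"gripper":25},{"x":0,"y":0,"z":0,"rx":0,"ry":0,"rz":1,"gripper":25},{"x":0,"y":0,"z":0,"rx":0,"ry":0,"rz":1,"gripper":25},{"x":0,"y":0,"z":0,"rx":0,"ry":0,"rz":1,"gripper":25},{"x":0,"y":0,"z":0,"rx":0,"ry":0,"rz":1,"gripper":25},{"x":0,"y":0,"z":0,"rx":0,"ry":0,"rz":1,"gripper":25},{"x":0,"y":0,"z":0,"rx":0,"ry":0,"rz":1,"gripper":25},{"x":0,"y":0,"z":0,"rx":0,"ry":0,"rz":1,"gripper":25},{"x":0,"y":0,"z":0,"rx":0,"ry":0,"rz":1,"gripper":25}]';python3 -m crank '[{"x":0,"y":0,"z":0,"rx":0,"ry":0,"rz":0,"gripper":25},{"x":0,"y":0,"z":0,"rx":0,"ry":0,"rz":0,"gripper":25},{"x":0,"y":0,"z":0,"rx":0,"ry":0,"rz":0,"gripper":25},{"x":0,"y":0,"z":0,"rx":0,"ry":0,"rz":0,"gripper":25},{"x":0,"y":0,"z":0,"rx":0,"ry":0,"rz":0,"gripper":25},{"x":0,"y":0,"z":0,"rx":0,"ry":0,"rz":0,"gripper":25},{"x":0,"y":0,"z":0,"rx":0,"ry":0,"rz":0,"gripper":25},{"x":0,"y":0,"z":0,"rx":0,"ry":0,"rz":0,"gripper":25}]'>/dev/null;python3 go.py 0.5662 0.1252 0.068 5.8
python3 - <<'E'
from bub import *
a,D=shot("side");np.savez("p2.npz",a=a);bub(a,verbose=True)
E
```

```text
time: 16.48
ee_pos: [0.5676, 0.1258, 0.0704]
orientation: [0.884, 0.467, 0.001, 0.0]
ft_force: [2.0, 0.1, 3.3]
gripper_width: 0.46
finger_force: 50.6
time: 17.73
ee_pos: [0.5675, 0.1257, 0.0711]
orientation: [0.991, 0.136, 0.001, 0.0]
ft_force: [2.6, 0.5, 3.7]
gripper_width: 0.454
finger_force: 50.4
t 18.73 tcp [0.5673 0.1257 0.071 ] yaw -74.12 tilt [ 1.6e-03  2.0e-04 -1.0e+00] j6 1.51
shift units [-0.04   0.005  0.099] rz units -19.98 F [ 2.4 -0.4  5.1] w 38.8 ff 50.8
-45.0 38 110 231
-43.0 39 117 223
-41.0 42 129 208
-39.0 51 158 174
-37.0 61 188 138
-35.0 70 212 97
-33.0 78 233 59
-31.0 80 236 45
-29.0 81 238 34
-27.0 80 238 32
-25.0 80 238 32
-23.0 79 235 34
-21.0 80 229 39
-19.0 92 220 56
-17.0 118 210 88
-15.0 152 208 126
-13.0 197 224 174
-11.0 236 240 214
-9.0 244 247 230
-7.0 251 253 244
-5.0 251 254 238
-3.0 249 253 229
-1.0 221 250 191
1.0 186 245 146
3.0 146 236 103
5.0 107 222 67
7.0 78 208 41
9.0 69 195 35
11.0 63 189 30
13.0 70 208 32
15.0 77 229 34
17.0 81 236 35
19.0 84 238 35
21.0 85 239 39
23.0 86 238 47
25.0 85 237 61
27.0 81 230 94
29.0 76 222 129
31.0 63 193 165
33.0 51 161 200
35.0 44 137 220
37.0 40 119 229
39.0 37 108 234
41.0 37 108 233
43.0 38 110 233
45.0 53 113 228
side tc 1.2 vial ends -37.5 31.0 len 68.5 mid -3.25 bubble -2.97
```

```bash
python3 -m crank '[{"x":0,"y":0,"z":-0.02,"rx":0,"ry":0,"rz":1,"gripper":25},{"x":0,"y":0,"z":0,"rx":0,"ry":0,"rz":1,"gripper":25},{"x":0,"y":0,"z":0,"rx":0,"ry":0,"rz":1,"gripper":25},{"x":0,"y":0,"z":0,"rx":0,"ry":0,"rz":1,"gripper":25},{"x":0,"y":0,"z":0,"rx":0,"ry":0,"rz":1,"gripper":25},{"x":0,"y":0,"z":0,"rx":0,"ry":0,"rz":0.4,"gripper":25},{"x":0,"y":0,"z":0,"rx":0,"ry":0,"rz":0,"gripper":25},{"x":0,"y":0,"z":0,"rx":0,"ry":0,"rz":0,"gripper":25}]';python3 -m crank '[{"x":0,"y":0,"z":0,"rx":0,"ry":0,"rz":0,"gripper":60},{"x":0,"y":0,"z":0,"rx":0,"ry":0,"rz":0,"gripper":60},{"x":0,"y":0,"z":0,"rx":0,"ry":0,"rz":0,"gripper":60},{"x":0,"y":0,"z":0,"rx":0,"ry":0,"rz":0,"gripper":60},{"x":0,"y":0,"z":0,"rx":0,"ry":0,"rz":0,"gripper":60},{"x":0,"y":0,"z":0,"rx":0,"ry":0,"rz":0,"gripper":60},{"x":0,"y":0,"z":0,"rx":0,"ry":0,"rz":0,"gripper":60},{"x":0,"y":0,"z":0,"rx":0,"ry":0,"rz":0,"gripper":60}]';python3 go.py 0.5662 0.1252 0.068 5.8
python3 - <<'E'
from bub import *
a,D=shot("side");np.savez("p3.npz",a=a);bub(a,verbose=True)
E
```

```text
time: 19.77
ee_pos: [0.5671, 0.1256, 0.0713]
orientation: [0.999, -0.05, 0.001, -0.0]
ft_force: [4.5, -0.1, 4.7]
gripper_width: 0.451
finger_force: 50.7
time: 20.78
ee_pos: [0.5666, 0.1256, 0.0711]
orientation: [0.999, -0.051, 0.0, -0.0]
ft_force: [0.3, 0.7, 0.1]
gripper_width: 0.696
finger_force: 0.0
t 20.77 tcp [0.5666 0.1256 0.0711] yaw -95.81 tilt [ 0.  0. -1.] j6 1.89
shift units [-0.011  0.014  0.103] rz units 19.598 F [0.3 0.7 0.1] w 59.5 ff 0.0
-45.0 37 112 231
-43.0 40 122 224
-41.0 46 138 211
-39.0 54 167 175
-37.0 63 196 137
-35.0 70 216 95
-33.0 78 234 57
-31.0 81 237 45
-29.0 84 239 35
-27.0 83 239 34
-25.0 80 238 33
-23.0 78 235 34
-21.0 76 230 33
-19.0 72 217 32
-17.0 67 199 31
-15.0 70 189 38
-13.0 93 201 60
-11.0 122 218 86
-9.0 168 233 132
-7.0 213 246 178
-5.0 233 251 209
-3.0 250 254 237
-1.0 253 254 242
1.0 252 253 241
3.0 240 249 223
5.0 218 241 192
7.0 185 228 153
9.0 137 211 105
11.0 96 200 64
13.0 85 214 48
15.0 79 230 36
17.0 82 236 36
19.0 84 239 35
21.0 84 239 37
23.0 83 237 42
25.0 80 235 56
27.0 77 229 90
29.0 72 221 127
31.0 62 192 165
33.0 51 160 201
35.0 44 137 220
37.0 39 121 229
39.0 37 111 234
41.0 38 110 233
43.0 40 109 232
45.0 55 114 229
side tc 1.1 vial ends -37.5 31.0 len 68.5 mid -3.25 bubble 2.57
```

```bash
python3 -m crank '[{"x":0,"y":0,"z":0,"rx":0,"ry":0,"rz":0,"gripper":60},{"x":0,"y":0,"z":0,"rx":0,"ry":0,"rz":0,"gripper":60},{"x":0,"y":0,"z":0,"rx":0,"ry":0,"rz":0,"gripper":60},{"x":0,"y":0,"z":0,"rx":0,"ry":0,"rz":0,"gripper":60}]' >/dev/null; python3 - <<'E'
from bub import *
bub(np.load("side0.npz")['im'],c=(0.4368,-0.3723),ang=106.8,z=.015,verbose=True)
for i in range(3):
  a,D=shot("side");bub(a)
E
```

```text
-45.0 232 241 244
-43.0 186 209 237
-41.0 104 149 231
-39.0 51 119 230
-37.0 46 139 216
-35.0 63 188 166
-33.0 80 227 93
-31.0 84 236 46
-29.0 85 237 36
-27.0 87 237 37
-25.0 87 236 37
-23.0 83 236 34
-21.0 84 236 35
-19.0 85 237 37
-17.0 80 233 35
-15.0 71 211 32
-13.0 62 179 30
-11.0 78 190 47
-9.0 136 228 99
-7.0 204 245 174
-5.0 245 251 230
-3.0 253 253 248
-1.0 254 253 249
1.0 254 253 247
3.0 252 252 237
5.0 228 248 196
7.0 167 236 124
9.0 97 208 59
11.0 65 180 34
13.0 65 195 32
15.0 77 226 36
17.0 83 235 37
19.0 85 236 38
21.0 85 237 40
23.0 84 236 37
25.0 83 235 36
27.0 82 235 35
29.0 82 235 48
31.0 77 228 88
33.0 65 198 151
35.0 49 151 203
37.0 39 116 225
39.0 37 107 229
41.0 40 108 230
43.0 38 108 229
45.0 37 107 228
side tc -0.5 vial ends -45.0 33.0 len 78.0 mid -6.0 bubble 0.07
side tc 1.2 vial ends -38.0 31.0 len 69.0 mid -3.5 bubble 3.01
side tc 1.2 vial ends -38.0 31.0 len 69.0 mid -3.5 bubble 3.0
side tc 1.2 vial ends -38.0 31.0 len 69.0 mid -3.5 bubble 2.99
```

The bubble is stable at about +2 mm (mid-line reading). I'll regrip and turn back about 0.22 rad.

```bash
python3 -m crank '[{"x":0,"y":0,"z":0,"rx":0,"ry":0,"rz":0,"gripper":25},{"x":0,"y":0,"z":0,"rx":0,"ry":0,"rz":0,"gripper":25},{"x":0,"y":0,"z":0,"rx":0,"ry":0,"rz":0,"gripper":25},{"x":0,"y":0,"z":0,"rx":0,"ry":0,"rz":0,"gripper":25},{"x":0,"y":0,"z":0,"rx":0,"ry":0,"rz":-1,"gripper":25},{"x":0,"y":0,"z":0,"rx":0,"ry":0,"rz":-1,"gripper":25},{"x":0,"y":0,"z":0,"rx":0,"ry":0,"rz":-1,"gripper":25},{"x":0,"y":0,"z":0,"rx":0,"ry":0,"rz":-0.2,"gripper":25},{"x":0,"y":0,"z":0,"rx":0,"ry":0,"rz":0,"gripper":25}]';python3 -m crank '[{"x":0,"y":0,"z":0,"rx":0,"ry":0,"rz":0,"gripper":60},{"x":0,"y":0,"z":0,"rx":0,"ry":0,"rz":0,"gripper":60},{"x":0,"y":0,"z":0,"rx":0,"ry":0,"rz":0,"gripper":60},{"x":0,"y":0,"z":-0.5,"rx":0,"ry":0,"rz":0,"gripper":60},{"x":0,"y":0,"z":-1,"rx":0,"ry":0,"rz":0,"gripper":60},{"x":0,"y":0,"z":-1,"rx":0,"ry":0,"rz":0,"gripper":60},{"x":0,"y":0,"z":-1,"rx":0,"ry":0,"rz":0,"gripper":60},{"x":0,"y":0,"z":0,"rx":0,"ry":0,"rz":0,"gripper":0},{"x":0,"y":0,"z":0,"rx":0,"ry":0,"rz":0,"gripper":0},{"x":0,"y":0,"z":0,"rx":0,"ry":0,"rz":0,"gripper":0}]';python3 go.py 0.5662 0.1252 0.16 5.8
python3 - <<'E'
from bub import *
a,D=shot("side");np.savez("p4.npz",a=a);bub(a,verbose=True)
E
```

```text
time: 22.6
ee_pos: [0.5666, 0.1255, 0.0711]
orientation: [0.998, 0.06, 0.0, 0.0]
ft_force: [-0.8, -0.8, 1.3]
gripper_width: 0.451
finger_force: 49.9
time: 23.85
ee_pos: [0.5659, 0.1254, 0.1752]
orientation: [0.998, 0.061, -0.001, 0.0]
ft_force: [0.3, 0.8, -0.8]
gripper_width: 0.069
finger_force: 0.0
t 23.85 tcp [0.5659 0.1254 0.1752] yaw -83.01 tilt [-1.7e-03 -4.0e-04 -1.0e+00] j6 1.66
shift units [0.011 0.009 0.505] rz units -22.202 F [ 0.3  0.8 -0.8] w 5.9 ff 0.0
-45.0 35 109 230
-43.0 38 118 223
-41.0 43 133 210
-39.0 52 162 176
-37.0 61 191 140
-35.0 71 214 100
-33.0 80 233 62
-31.0 83 236 48
-29.0 84 239 37
-27.0 85 239 35
-25.0 85 239 36
-23.0 82 235 35
-21.0 77 230 33
-19.0 75 218 35
-17.0 76 202 43
-15.0 91 195 63
-13.0 135 210 108
-11.0 181 230 155
-9.0 216 242 196
-7.0 247 252 232
-5.0 251 254 239
-3.0 253 254 245
-1.0 252 254 239
1.0 248 253 228
3.0 222 246 194
5.0 180 233 144
7.0 135 217 97
9.0 96 199 60
11.0 66 189 32
13.0 70 209 32
15.0 75 229 32
17.0 79 235 33
19.0 82 238 35
21.0 84 239 39
23.0 84 239 46
25.0 83 237 60
27.0 80 230 93
29.0 76 222 130
31.0 65 194 167
33.0 53 162 202
35.0 45 138 221
37.0 39 121 229
39.0 37 111 234
41.0 43 113 234
43.0 53 117 234
45.0 82 132 234
side tc 1.2 vial ends -37.5 31.0 len 68.5 mid -3.25 bubble 0.3
```

The bubble is now within about 0.5 mm of centre. The fingers are shut and already lined up with the handle, so I'll move over it and press.

```bash
python3 go.py 0.588 0.005 0.106 5.8; python3 -m crank '[{"x":0.06,"y":0.8,"z":0,"rx":0,"ry":0,"rz":0,"gripper":0},{"x":0.06,"y":0.9,"z":0,"rx":0,"ry":0,"rz":0,"gripper":0},{"x":0.06,"y":0.9,"z":0,"rx":0,"ry":0,"rz":0,"gripper":0},{"x":0.06,"y":0.9,"z":0,"rx":0,"ry":0,"rz":0,"gripper":0},{"x":0,"y":0.57,"z":0.5,"rx":0,"ry":0,"rz":-0.3,"gripper":0},{"x":0,"y":0,"z":0.6,"rx":0,"ry":0,"rz":0,"gripper":0},{"x":0,"y":0,"z":0.5,"rx":0,"ry":0,"rz":0,"gripper":0},{"x":0,"y":0,"z":0,"rx":0,"ry":0,"rz":0,"gripper":0},{"x":0,"y":0,"z":0,"rx":0,"ry":0,"rz":0,"gripper":0}]' >/dev/null;python3 go.py 0.588 0.005 0.106 5.8
python3 - <<'E'
from bub import *
a,D=shot("side");bub(a)
cv2.imwrite("pics/press0.png",cv2.resize(a[170:260,260:380],(800,600),interpolation=cv2.INTER_CUBIC)[:,:,::-1])
E
```

```text
t 23.9 tcp [0.5659 0.1255 0.1751] yaw -83.01 tilt [-1.8e-03 -4.0e-04 -1.0e+00] j6 1.66
shift units [0.247 4.075 2.304] rz units -22.203 F [-0.6 -0.2  0.8] w 0.3 ff 0.0
t 25.02 tcp [0.5887 0.0059 0.1282] yaw -81.77 tilt [ 1.e-04  0.e+00 -1.e+00] j6 1.43
shift units [-0.027  0.027  0.74 ] rz units -21.892 F [ 0.5  0.1 -0.3] w -0.1 ff 0.0
side tc 1.3 vial ends -37.0 31.0 len 68.0 mid -3.0 bubble -0.39
```

View pics/press0.png

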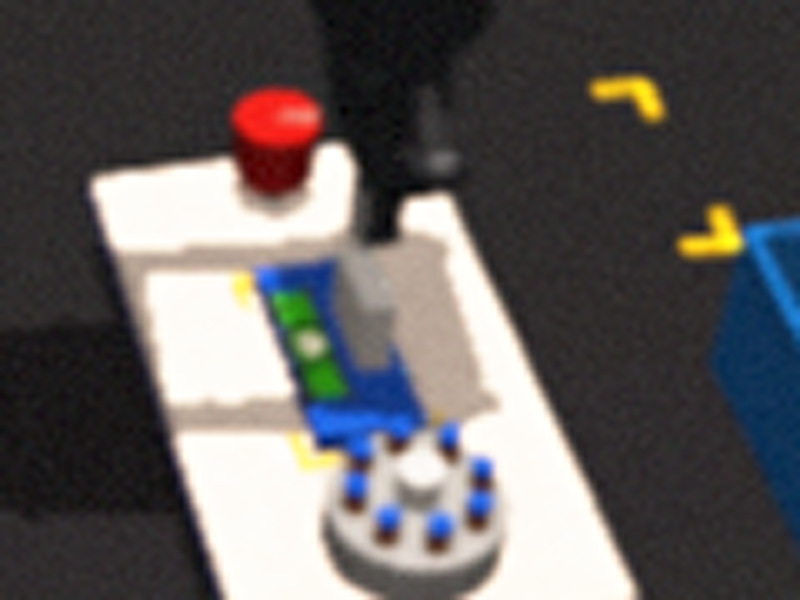

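```bash
python3 -m crank '[{"x":-0.02,"y":0.02,"z":0.4,"rx":0,"ry":0,"rz":0,"gripper":0},{"x":0,"y":0,"z":0.2,"rx":0,"ry":0,"rz":0,"gripper":0},{"x":0,"y":0,"z":0.05,"rx":0,"ry":0,"rz":0,"gripper":0},{"x":0,"y":0,"z":0,"rx":0,"ry":0,"rz":0,"gripper":0}]'; python3 -m crank '[{"x":0,"y":0,"z":0.05,"rx":0,"ry":0,"rz":0,"gripper":0},{"x":0,"y":0,"z":0,"rx":0,"ry":0,"rz":0,"gripper":0}]'; python3 go.py 0.588 0.005 0.106 5.8
```

```text
time: 25.58
ee_pos: [0.588, 0.0046, 0.1084]
orientation: [0.997, 0.071, -0.0, -0.0]
ft_force: [-0.3, 0.5, 0.1]
gripper_width: 0.002
finger_force: 0.0
time: 25.82
ee_pos: [0.5881, 0.0046, 0.1071]
orientation: [0.997, 0.071, 0.0, 0.0]
ft_force: [0.5, 0.1, -0.0]
gripper_width: 0.004
finger_force: 0.0
t 25.82 tcp [0.5881 0.0046 0.1071] yaw -81.81 tilt [ 1.e-04  0.e+00 -1.e+00] j6 1.43
shift units [-0.001 -0.014  0.038] rz units -21.903 F [ 0.5  0.1 -0. ] w 0.3 ff 0.0
```

```bash
python3 -m crank '[{"x":0,"y":0,"z":0.04,"rx":0,"ry":0,"rz":0,"gripper":0},{"x":0,"y":0,"z":0,"rx":0,"ry":0,"rz":0,"gripper":0}]' | grep -E "ee_pos|ft"; python3 -m crank '[{"x":0,"y":0,"z":0.03,"rx":0,"ry":0,"rz":0,"gripper":0},{"x":0,"y":0,"z":0,"rx":0,"ry":0,"rz":0,"gripper":0}]'| grep -E "ee_pos|ft"
```

```text
ee_pos: [0.588, 0.0046, 0.1058]
ft_force: [0.2, -0.2, -0.5]
ee_pos: [0.5882, 0.0046, 0.1057]
ft_force: [-1.4, -0.1, 7.4]
```

```bash
python3 -m crank '[{"x":0,"y":0,"z":0.01,"rx":0,"ry":0,"rz":0,"gripper":0},{"x":0,"y":0,"z":0,"rx":0,"ry":0,"rz":0,"gripper":0},{"x":0,"y":0,"z":0,"rx":0,"ry":0,"rz":0,"gripper":0},{"x":0,"y":0,"z":0,"rx":0,"ry":0,"rz":0,"gripper":0},{"x":0,"y":0,"z":0,"rx":0,"ry":0,"rz":0,"gripper":0},{"x":0,"y":0,"z":0,"rx":0,"ry":0,"rz":0,"gripper":0},{"x":0,"y":0,"z":0,"rx":0,"ry":0,"rz":0,"gripper":0},{"x":0,"y":0,"z":0,"rx":0,"ry":0,"rz":0,"gripper":0}]'; python3 - <<'E'
from bub import *
a,D=shot("side");bub(a,verbose=True);print(r.read_state()["ft_force"])
a,D=shot("side");print(r.read_state()["ft_force"])
cv2.imwrite("pics/press1.png",cv2.resize(a[205:235,295:335],(800,600),interpolation=cv2.INTER_CUBIC)[:,:,::-1])
E
```

```text
time: 27.32
ee_pos: [0.5883, 0.0046, 0.1056]
orientation: [0.997, 0.071, 0.0, 0.0]
ft_force: [-3.4, 0.5, 9.0]
gripper_width: -0.005
finger_force: 4.6
-45.0 22 60 134
-43.0 22 63 124
-41.0 23 70 110
-39.0 29 88 91
-37.0 36 106 71
-35.0 38 119 49
-33.0 40 130 29
-31.0 41 134 22
-29.0 42 137 18
-27.0 42 136 18
-25.0 43 134 18
-23.0 42 131 19
-21.0 41 127 21
-19.0 40 119 22
-17.0 42 109 25
-15.0 54 107 36
-13.0 82 122 62
-11.0 112 140 88
-9.0 145 161 115
-7.0 173 179 138
-5.0 179 182 143
-3.0 182 183 146
-1.0 170 175 135
1.0 156 167 122
3.0 130 152 100
5.0 96 133 69
7.0 67 117 44
9.0 48 108 29
11.0 34 104 18
13.0 35 114 18
15.0 37 124 18
17.0 39 129 19
19.0 42 134 20
21.0 45 137 23
23.0 45 139 26
25.0 46 141 32
27.0 46 138 48
29.0 44 135 65
31.0 39 118 87
33.0 33 98 110
35.0 29 82 126
37.0 25 70 136
39.0 22 61 144
41.0 22 60 142
43.0 24 59 140
45.0 42 69 141
side tc 1.1 vial ends -37.0 31.0 len 68.0 mid -3.0 bubble -0.55
[-2.74780154 -0.32269188  9.08544786]
[-3.20106404 -0.78639107  9.10517609]
```

View pics/press1.png

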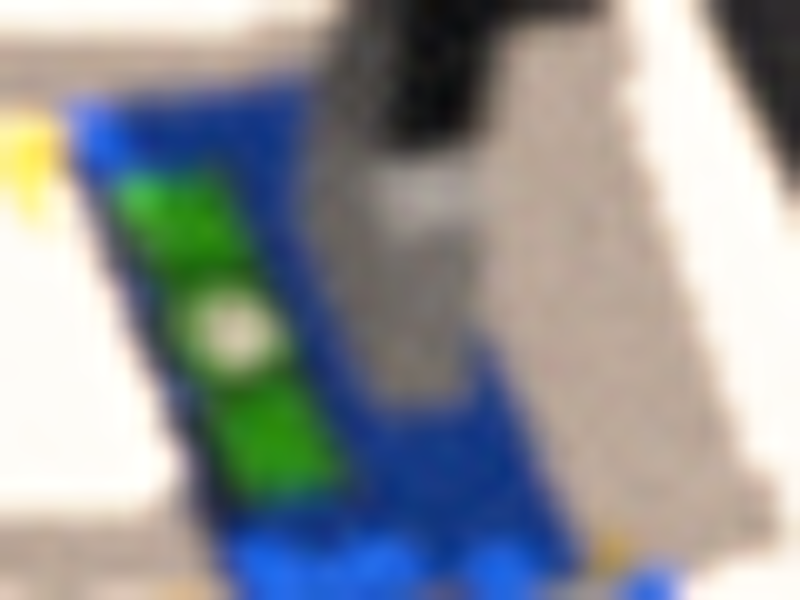

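The bubble (235,330) lies between the two dark lines and the finger tips press on the handle with 9.1 N. I'll trim the force a little.

```bash
python3 -m crank '[{"x":-0.01,"y":0,"z":0.005,"rx":0,"ry":0,"rz":0,"gripper":0},{"x":0,"y":0,"z":0,"rx":0,"ry":0,"rz":0,"gripper":0},{"x":0,"y":0,"z":0,"rx":0,"ry":0,"rz":0,"gripper":0},{"x":0,"y":0,"z":0,"rx":0,"ry":0,"rz":0,"gripper":0},{"x":0,"y":0,"z":0,"rx":0,"ry":0,"rz":0,"gripper":0},{"x":0,"y":0,"z":0,"rx":0,"ry":0,"rz":0,"gripper":0},{"x":0,"y":0,"z":0,"rx":0,"ry":0,"rz":0,"gripper":0},{"x":0,"y":0,"z":0,"rx":0,"ry":0,"rz":0,"gripper":0}]'; python3 - <<'E'
from bub import *
a,D=shot("side");bub(a);print(r.read_state()["ft_force"])
E
```

```text
time: 28.42
ee_pos: [0.5882, 0.0046, 0.1056]
orientation: [0.997, 0.071, 0.001, 0.0]
ft_force: [-2.5, 0.6, 10.2]
gripper_width: 0.001
finger_force: 4.9
side tc 0.9 vial ends -37.0 30.5 len 67.5 mid -3.25 bubble -0.3
[-2.39565424 -0.76040511 10.17335706]
```

```bash
python3 -c "
from rig import workorder;print(workorder.close_job())"
```

```text
the job is handed in; nothing more can be done
None
```

The job is handed in: the blue level stands on the shelf inside the yellow marks, the bubble reads about 1 mm or less off centre between the lines (limit 3.7 mm), and the arm is still pressing the handle with about 10.2 N, at about 28 s of the 67 s.

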